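Tighten a tie-rod end's castle nut to the next slot and lock it with a split pin

ROBOT

A 6-joint arm with a two-finger parallel gripper is mounted at the origin on a cart in front of the work surface, level with it; the furniture and walls round the work are solid. World frame = base frame: x ahead of the robot, y to its left, z up, the work surface at z = 0. Lengths are in m, angles in rad, forces in N, time in s.
With the tool pointing down it reaches from about 0.425 to 0.95 m from the base axis. Payload 3.5 kg.
Tool frame: the origin (TCP) lies on the centre line of the jaws, within the pads' length; the fingertips stand 14 mm ahead of it and the grasp point (between the pads) lies 5 mm behind it (ctrl.finger_overhang is the distance from the TCP to the fingertips, in m); z points along the fingers, y is the line along which they close (so a half turn about z gives the same grasp; the last joint's range is limited). The gripper opens to 85 mm and grips with 20 to 120 N. Pads are 22 mm wide; open, the fingers measure 114 mm over their backs; the gripper's body (76 mm by 85 mm) begins 54 mm behind the grasp point. The pads swing forward as they close: fully open they stand 13 mm farther back than shut.
Start: joints at [-1.383, 0.286, 1.577, -0, 1.279, -0.15], TCP at [0.224, -0.637, 0.245] pointing down, gripper open.
Joint ranges: [-2.77, 2.77], [-0.9, 2.22], [0.21, 2.48], [-1.53, 4.67], [0.24, 2.81], [-2.84, 2.84]. Speed limits (rad/s): [2.79, 2.79, 3.14, 3.14, 3.14, 3.14].

INTERFACE

Orientations are given as a unit quaternion [x, y, z, w].
In Python, from plant import ctrl gives the robot as it stands.
- The arm moves only by the tool send_rows, never from a script. Its argument "moves" is text: rows parted by semicolons, each of 7 numbers parted by spaces: the turn, a rotation vector about the tool's x, y, z in units of 360 degrees (1.0 is 360 degrees), then the shift along the tool's x, y, z in units of 20 cm (1.0 is 20 cm), then the gripper's target within -1 to 1 (fully open at 1, half-way at 0, shut at -1). A call has 1 to 12 rows; each row is the pose to reach, as a shift and turn from the pose commanded when the call began, along the tool's axes at that moment, turning the shorter way round; what a row does not reach only later rows make up. A row lasts 1/8 s, in which the tool goes at most 62.5 mm and 10.7 degrees, less where a joint would pass 70% of its speed; a pose out of reach is approached as far as the arm can. A call with a number of a shift or a turn outside -1 to 1 is refused whole. A call with a gripper value outside its range is refused whole. The fingers move at their own pace and stop on an object; "newtons" is the grip in N (left out, the last holds). Time passes only in rows, so rows that repeat a pose let the fingers close. It gives the time, the measured TCP pose, the force, the opening and the grip force at its end, in the units of the state.
- ctrl.get_state(): the state, without advancing time (a new reading comes with each control period).
- ctrl.read_camera(name): name is "scene" or "top"; returns a dict with "image" (384x512x3 uint8, red, green, blue), "fovy" (degrees; the focal length in pixels is half the picture's height over the tangent of half this angle, whatever the lens; pixels are square), "cx", "cy" (the principal point, pixels), "extrinsics" (4x4, takes a point from camera to world coordinates). Camera axes: x right, y up, looking along -z (the intrinsics and any distortion apply to the point x, -y, -z); pixel columns grow to the right and rows downward; lengths in m; the calibration is good to about 2 mm. A picture is of the moment at which its call begins. There is no depth.
- ctrl.sign_off(): hands the job in; it is judged then, once.
The state is a dict: "time": time; "qpos": joint angles; "dq": joint speeds; "joint_efforts": joint torques, N m; "eef_pos": TCP position; "tcp_rot": TCP orientation; "contact_force": force on the tool from outside, world axes, zero at the start; "wrist_torque": the same for the moment, N m; "opening": opening from 0.0 (shut) to 1.0 (fully open); "finger_force": force on a finger pad.
Only numpy, scipy, OpenCV 4.12 (cv2) and the standard library are available. Lean on these libraries where they do the work, as an engineer would, in place of code of your own. Each camera call takes 0.05 s, during which the arm holds its last target. There are 200 camera calls.

TASK

The castle nut on the tie-rod end in the holding fixture is still loose. Turn it clockwise (seen from above) until it is drawn up tight, then carry on only as far as it takes to bring the next slot in line with the cross hole in the stud. Lock it there with the split pin that lies on the bench: push the pin through slot and hole until its eye is up against the nut, and leave it in.

Things in the scene. Friction and masses are not known exactly. Their poses are not given: they have to be found in the camera images.
- tie_rod_fixture: plate 180 x 262 x 14 mm, fixed to the bench; origin on the bench under the stud. It carries the tie-rod end (tie rod off along y) and over it the dark eye of the steering arm, which runs along x to a bolt 118 mm away (head top 120 mm up). On the eye a washer, 68 mm diameter, top 114 mm up: keep fingertips above it. Only nut and stud stand higher than the bolt.
- cross_hole (a point): centre of the 14 mm round hole drilled right through the 36 mm upright steel stud, 152 mm above the bench (stud top 19 mm higher). x runs along the hole, open at both ends: the pin may come from either side; z up. A dark scribed line across the stud's end shows the hole's direction. Stud and hole do not turn, but their angle differs from start to start.
- nut_slot_a (a point): point on the castle nut's axis, 38 mm above its underside, 8 mm below its top; z up, x along one slot. Nut: hexagon 55 mm across flats, 30 mm high (8 to 38 mm below this point); on it a 51 mm round crown, 16 mm high, with six slots 14 mm wide, 60 degrees apart, open at the top, one over the middle of each flat (slot directions = flat normals). Taken by two opposite flats from above.
- nut_slot_b (a point): the same point, x along the slot 60 degrees counter-clockwise of nut_slot_a
- nut_slot_c (a point): the same point, x along the slot 120 degrees counter-clockwise of nut_slot_a
- castle_nut (a joint): turn of the nut, rad, growing clockwise seen from above (tightening; it sinks 0.95 mm per rad until it meets the washer). 0 = drawn up tight; starts 0.4 to 1.0 short of that. Past tight, the next slot meets the hole after 0.3 to 0.8 rad. It stays where left. Resistance about 0.15 N m while loose, rising from 0.2 rad before tight: 0.3 at tight, 0.4 to 0.7 at the slot.
- pin_eye (a point): centre of the steel split pin's eye; the pin starts flat on the bench (this point 5 mm up). x points along the legs to the tip, z up. Eye: flat loop of 9.6 mm bar, 25 mm wide, 34 mm long, sides parallel for 7 mm either way of this point, to be gripped across. Shank: two legs, together 9 mm thick, from 14 mm ahead of this point to the tapered tip 88 mm ahead. 108 mm, 70 g.
- pin_shank (a point): point on the axis of the split pin's shank, 40 mm ahead of pin_eye towards the tip, same axes; it lies at the centre of the cross hole when the eye is up against the nut
- split_pin: the split pin itself; its origin lies 39 mm ahead of pin_eye and 5 mm below the pin's axis
Not all that is in view belongs to the job. What is shaped like the split_pin but blue or green is not meant.

How it is judged:
On the way, in this order (a step that is already met when the one before it is completed fails the run):
1. the nut is drawn up tight (value of joint castle_nut above 0 rad), for 0.05 s.
2. the nut is turned on until the next slot is in line with the cross hole (value of joint castle_nut between 0.15 and 1 rad and angle between the x axis of any of nut_slot_a, nut_slot_b, nut_slot_c and the x axis of cross_hole, either way round below 0.08 rad), for 0.2 s.
At the end, for the whole second after the job is handed in: The nut stands past tight at the next slot (joint 0.15 to 1.0 rad), slot and cross hole in line within 0.1 rad; the split pin rests through the hole (within 0.2 rad of its direction), pin_shank within 10 mm of cross_hole (value of joint castle_nut between 0.15 and 1 rad and angle between the x axis of any of nut_slot_a, nut_slot_b, nut_slot_c and the x axis of cross_hole, either way round below 0.1 rad and distance between pin_shank and cross_hole below 0.01 m and angle between the x axis of pin_shank and the x axis of cross_hole, either way round below 0.2 rad and linear speed of split_pin below 0.02 m/s); the robot touches nothing.
It fails at once if the nut is driven on past the next slot (value of joint castle_nut above 1.1 rad).
It also fails if it takes over 58 s, if anything falls off the work surface, if the arm or the gripper's body presses on something with over 40 N, if the wrist force passes 120 N, or if a joint passes its speed limit or range.

## Working session

There is one attempt and no reset: what is moved stays moved. The work goes in short steps, Python scripts to look and compute and a tool call to move; the robot and the scene stay as the last step left them, time stands still between calls to the robot, and variables do not carry over. Pictures are saved under pics/ and viewed, at most 10 in all, crops included, and the job is handed in when it is done.

Besides the shell and the picture viewer there is one more tool, called after "Call:" in YAML: its name, and indented under it one key for each argument. send_rows: Moves the arm, as the interface text tells. Its arguments: {"type":"object","properties":{"moves":{"type":"string"},"newtons":{"type":"number"}},"required":["moves"]}

```bash
mkdir -p pics; ls
cat > h.py <<'E'
import numpy as np, cv2
from plant import ctrl
def cam(n):
    c=ctrl.read_camera(n); return c
def ray(c,u,v):
    E=np.array(c["extrinsics"]);f=192/np.tan(np.radians(c["fovy"])/2)
    d=np.array([(u-c["cx"])/f,-(v-c["cy"])/f,-1.]); return E[:3,3],E[:3,:3]@d
def onz(c,u,v,z):
    o,d=ray(c,u,v); return o+d*(z-o[2])/d[2]
def proj(c,p):
    E=np.array(c["extrinsics"]);f=192/np.tan(np.radians(c["fovy"])/2)
    q=E[:3,:3].T@(np.array(p)-E[:3,3]); return np.array([c["cx"]+f*q[0]/-q[2],c["cy"]+f*q[1]/q[2]])
E
python3 - <<'E'
from h import *
ims=[]
for n in("scene","top"):
    c=cam(n); print(n,{k:v for k,v in c.items() if k!="image"})
    cv2.imwrite(f"pics/{n}0.png",c["image"][:,:,::-1])
print(ctrl.get_state())
E
```

```text
pics
scene {'fovy': 51.05530421958669, 'cx': 253.80705329153088, 'cy': 186.11413558364876, 'extrinsics': array([[ 0.47648767,  0.39336248, -0.78627315, -0.23359676],
       [-0.87893507,  0.23428838, -0.41543001, -0.49368727],
       [ 0.02080008,  0.88903032,  0.45737561,  0.50544965],
       [ 0.        ,  0.        ,  0.        ,  1.        ]])}
top {'fovy': 44.42467884055016, 'cx': 250.8221123529718, 'cy': 186.35778850165602, 'extrinsics': array([[-0.02231461,  0.99089208, -0.13279666,  0.3546906 ],
       [-0.99947762, -0.01900473,  0.02614016, -0.10583561],
       [ 0.02337831,  0.13331059,  0.99079854,  0.97230651],
       [ 0.        ,  0.        ,  0.        ,  1.        ]])}
{'time': 0.1, 'qpos': array([-1.38298492e+00,  2.87108597e-01,  1.57804859e+00,  1.44757263e-05,
        1.27858081e+00, -1.49958447e-01]), 'dq': array([ 0.0004351 , -0.00183113, -0.0031771 , -0.00093413,  0.00121338,
       -0.00090889]), 'joint_efforts': array([ 5.89975916e-04, -4.07298839e+01, -2.93699831e+01, -1.40799957e-04,
        3.40659033e-03,  6.40148201e-07]), 'eef_pos': array([ 0.22363464, -0.6362771 ,  0.2440547 ]), 'tcp_rot': array([ 9.85772589e-01,  1.68081085e-01, -1.33731035e-05, -1.07260916e-03]), 'contact_force': array([0.50143207, 0.02017489, 0.70639234]), 'wrist_torque': array([0.03046914, 0.02580167, 0.02555665]), 'finger_force': 0.0, 'opening': 1.0022826014282287}
```

View pics/top0.png

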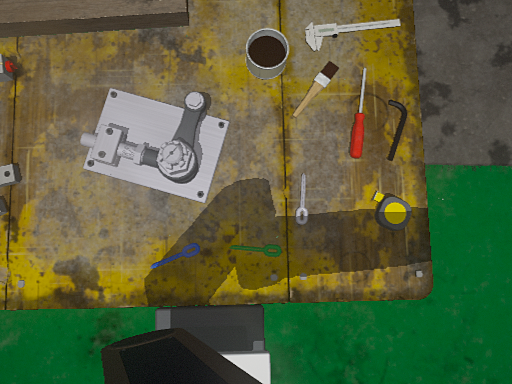

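View pics/scene0.png

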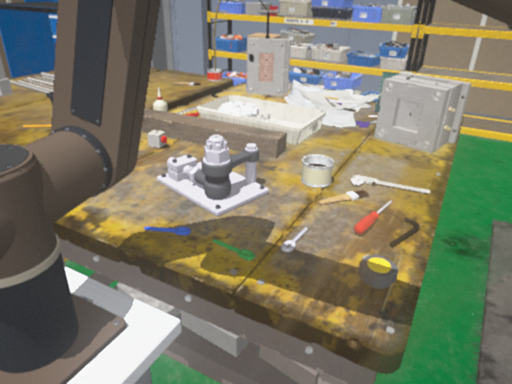

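The top view shows the nut at about (176,153), its bolt at (195,100), and the steel pin with its eye at (302,215) and tip at (304,173). The blue and green pins are decoys. Next I'll zoom in on the nut and the pin.

Run:
```python
import cv2,numpy as np
a=cv2.imread("pics/top0.png");b=cv2.imread("pics/scene0.png")
r=lambda im,x,y,w,h,s:cv2.resize(im[y:y+h,x:x+w],None,fx=s,fy=s,interpolation=cv2.INTER_CUBIC)
A=r(a,150,125,50,60,10);B=r(a,282,165,40,60,5);C=r(b,190,130,50,60,5)
cv2.imwrite("pics/z1.png",np.hstack([A,np.vstack([B,C[:, :200]])]))
```

```text
(no output)
```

View pics/z1.png

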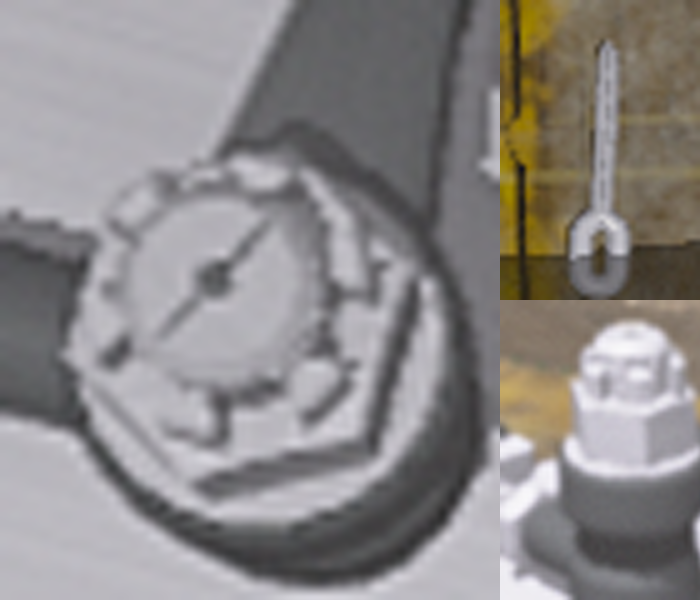

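The zoomed crop shows the stud centre at about (170.9,152.4). The scribe line runs from (166,159) to (177,146.5), and four hex top corners are at about (191.3,152.4), (187,169), (170,173.5) and (158,162). Now I'll measure them.

```bash
cat > m.py <<'E'
from h import *
def line(c,u0,v0,r=7.5):
    g=cv2.cvtColor(c["image"],cv2.COLOR_RGB2GRAY).astype(float)
    P=[];W=[]
    for v in range(int(v0-r),int(v0+r)+2):
        for u in range(int(u0-r),int(u0+r)+2):
            if np.hypot(u-u0,v-v0)<r: P.append(onz(c,u,v,.171)[:2]);W.append(g[v,u])
    P=np.array(P);W=np.array(W);W=np.clip(np.percentile(W,60)-15-W,0,None)
    m=(P*W[:,None]).sum(0)/W.sum();d=P-m;C=(d*W[:,None]).T@d
    w,V=np.linalg.eigh(C);return m,np.degrees(np.arctan2(V[1,1],V[0,1]))%180,w[1]/w[0]
E
python3 - <<'E'
from m import *
cs=[cam("top") for _ in range(1)];c=cs[0]
for r in(6,7,8):print("line",line(c,170.9,152.4,r))
for p in((177,146.5),(166,159)):print(onz(c,*p,.171))
p=[onz(c,*q,.171)[:2] for q in((176.5,146.0),(165.5,158.5))];d=p[0]-p[1];print("manual line",np.degrees(np.arctan2(d[1],d[0])))
ctr=onz(c,170.85,152.35,.171)[:2];print("ctr",ctr)
print("crown ctr proj at .145",proj(c,[*ctr,.145]))
for q in((191,152.2),(186.6,168.8),(170,173.4),(158,162)):
    X=onz(c,*q,.1445)[:2]-ctr; print("corner",np.degrees(np.arctan2(X[1],X[0])),np.hypot(*X)*1e3)
for q in((182,163.5),(169.5,167),(159.5,159),(163,146),(175,142.5),(185,148.5)):
    X=onz(c,*q,.160)[:2]-ctr; print("tooth",np.degrees(np.arctan2(X[1],X[0])),np.hypot(*X)*1e3)
print("bolt",onz(c,195,100,.12)-[*ctr,0])
# pin mask
im=c["image"][165:230,285:322].astype(int);mn=im.min(2);sat=im.max(2)-mn
m=((sat<22)&(mn>105)).astype(np.uint8);cv2.imwrite("pics/pm.png",m*255)
n,l,s,cc=cv2.connectedComponentsWithStats(m);print(s,cc+[285,165])
t=onz(c,303.7,173.2,.005);e=onz(c,302,217,.005);print("tip",t,"eye",e,np.hypot(*(t-e)[:2]))
for q in((302,208),(302,224.2),(302,215)):print(onz(c,*q,.005))
E
```

```text
line (array([0.52408989, 0.00965674]), np.float64(135.5059772220064), np.float64(9.003214300637852))
line (array([0.52419192, 0.00955825]), np.float64(135.88809143151818), np.float64(14.697084107036368))
line (array([0.52444154, 0.00955976]), np.float64(136.96317817163808), np.float64(7.869621695921455))
[ 0.53423828 -0.0005581   0.171     ]
[0.51253697 0.01839405 0.171     ]
manual line -41.1210812937991
ctr [0.52408974 0.01005781]
crown ctr proj at .145 [172.96442663 155.33606616]
corner -80.70550743705718 32.502307253774724
corner -135.73167258434106 34.530466499702925
corner 170.68589733953144 32.9098522330957
corner 113.3880631089838 29.0083816797611
tooth -135.0754074293741 25.26315121914135
tooth 170.58123916894368 24.027259457413884
tooth 113.2622003104765 23.255602199283395
tooth 47.7335464736353 20.71051913588638
tooth -15.9527192721337 20.650877005621005
tooth -69.2321725312792 24.78008035591931
bolt [ 0.10978501 -0.03759292  0.12      ]
[[   0    0   37   65 2117]
 [  11    8   12   51  285]
 [  23   11    1    1    1]
 [  24   14    1    1    1]
 [  31   22    1    1    1]] [[303.09919698 196.46102976]
 [302.17894737 201.1754386 ]
 [308.         176.        ]
 [309.         179.        ]
 [316.         187.        ]]
tip [ 0.50995675 -0.24248869  0.005     ] eye [ 0.41852671 -0.23555094  0.005     ] 0.09169288981773756
[ 0.43714071 -0.23623766  0.005     ]
[ 0.40370397 -0.23500408  0.005     ]
[ 0.42265491 -0.23570324  0.005     ]
```

Run:
```python
from m import *
from scipy.optimize import least_squares
c=cam("top");print(c["image"].shape)
g=cv2.cvtColor(c["image"],cv2.COLOR_RGB2GRAY)
bh=cv2.morphologyEx(g,cv2.MORPH_CLOSE,np.ones((5,5)))-g
print(bh[144:162,162:180])
bh=bh.astype(float)
for r0,r1 in((0,8),(2.2,8.2),(2.2,7)):
    P=[];W=[]
    for v in range(140,166):
        for u in range(158,184):
            r=np.hypot(u-170.9,v-152.4); dl=abs((u-170.9)*.745+(v-152.4)*.667)
            if r0<r<r1 and dl<2.6: P.append(onz(c,u,v,.171)[:2]);W.append(max(bh[v,u]-8,0))
    P=np.array(P);W=np.array(W);m=(P*W[:,None]).sum(0)/W.sum();d=P-m
    w,V=np.linalg.eigh((d*W[:,None]).T@d);print(m,np.degrees(np.arctan2(V[1,1],V[0,1]))%180)
H=np.array([onz(c,*q,.1445)[:2] for q in((191,152.2),(186.6,168.8),(170,173.4),(158,162))])
f=lambda p:np.concatenate([[p[0]+.03175*np.cos(p[2]-k*np.pi/3)-H[k,0],p[1]+.03175*np.sin(p[2]-k*np.pi/3)-H[k,1]] for k in range(4)])
s=least_squares(f,[.524,.01,-1.3]);print(s.x[:2],np.degrees(s.x[2])%60,s.fun*1e3)
T=np.array([onz(c,*q,.160)[:2] for q in((182,163.5),(169.5,167),(159.5,159),(163,146),(175,142.5),(185,148.5))]);print("teeth mean",T.mean(0))
```

```text
(384, 512, 3)
[[29  3  0 21 55 55 47 44 43 43 41 44 53 58 65 75 82 90]
 [ 0  0  0 11 35 32 22 10  0  0  0  7 20 52 53 49 50 57]
 [ 0  0 15 38 27  4  0  2  3  4  5  2  0  5 26 36 30 42]
 [31 27 40 26  5  0  2  5  4  4  6  5  1 15 49 25 22 38]
 [58 52 17  1  1  3  3  4  5  6  3  2 21 63 31  0 15 31]
 [19 50 12  0  2  4  4  2  0  2  1 17 69 38  3  0  0 23]
 [28 18  4  2  2  2  3  2  1  1  0 52 57 10  2  4  0 18]
 [33 12  2  5  4  1  0 14 39 77 95 49  8  0  3  4  2  5]
 [31  8  0  5  5  3  0 38 85 89 84 11  0  3  4  2  2  4]
 [32  9  0  2  5  5  0 36 79 85 86 31  4  1  4  3  1  0]
 [29  9  3  2  2  2  3 38 54 64 45  7  1  2  2  4  1  3]
 [24 15  6  4  0  2 46 48  6  0  0  0  2  3  1  0  0  9]
 [19 16  4  0  3 47 50  8  0  1  0  0  0  2  3  0  0  8]
 [13 21  4  0 32 45  9  0  1  4  2  1  1  0  1  2 12 10]
 [51 27 13 21 36  8  1  1  2  3  3  2  0  0  0 11 16 11]
 [97 31 15 16  4  0  0  2  2  1  2  4  1  0  5 14 17 28]
 [83 35 29 19 13 10  4  0  2  2  0  0  0  8 10 10 22 13]
 [28  0  5 11 11 13 11 10  0  3  6  4  5  8  9  9 21 24]]
[0.52432815 0.00947743] 136.44405763352646
[0.5250919  0.00879844] 136.28741720470475
[0.52472109 0.00912545] 135.87977763411817
[0.52147323 0.00766642] 45.46269769513988 [ 0.59897354 -0.91658514 -0.15858648 -0.91966109 -0.87404999  0.25183105
  0.43366295  1.58441519]
teeth mean [0.52272249 0.00904739]
```

Call:
send_rows:
  moves: "0 0 -0.074 0.97 -1 0 1;0 0 -0.074 0.97 -1 0 1;0 0 -0.074 0.97 -1 0 1;0 0 -0.074 0.97 -1 0 1;0 0 -0.074 0.97 -1 0 1;0 0 -0.074 0.97 -1 0 1"
  newtons: 60

```text
time: 0.95
eef_pos: [0.3412, -0.3822, 0.2453]
tcp_rot: [0.92, 0.392, -0.0, 0.0]
contact_force: [0.3, -0.1, 0.1]
opening: 0.996
finger_force: 0.0
```

```bash
cat > go.py <<'E'
import sys
from h import *
def go(x,y,z,yaw):
    from scipy.spatial.transform import Rotation as R
    s=ctrl.get_state();r=R.from_quat(s["tcp_rot"]);M=r.as_matrix()
    a=np.radians(yaw);Y=np.array([np.cos(a),np.sin(a),0]);Z=np.array([0,0,-1.]);T=np.c_[np.cross(Y,Z),Y,Z]
    d=M.T@(np.array([x,y,z])-s["eef_pos"])/.2
    w=R.from_matrix(M.T@T).as_rotvec()/2/np.pi
    print("t",round(s["time"],2),"pos",s["eef_pos"].round(4),"yaw",np.degrees(np.arctan2(M[1,1],M[0,1])).round(2),"tilt",M[:,2].round(4),"open",round(s["opening"],3),"F",s["contact_force"].round(1),"T",s["wrist_torque"].round(2),"ff",round(s["finger_force"],1),"q6",s["qpos"][5].round(2))
    print("turn",w.round(4),"shift",d.round(4))
if __name__=="__main__":
    go(*map(float,sys.argv[1:5]))
E
python3 go.py .5235 .009 .245 -44; python3 -c "
from plant import ctrl;print(ctrl.finger_overhang)"
```

```text
t 0.95 pos [ 0.3412 -0.3822  0.2453] yaw -43.82 tilt [ 1.e-04 -2.e-04 -1.e+00] open 0.996 F [ 0.3 -0.1  0.1] T [ 0.01 -0.03 -0.03] ff 0.0 q6 -0.28
turn [0.     0.     0.0005] shift [ 2.0424e+00 -6.9650e-01  1.3000e-03]
0.014
```

Call:
send_rows:
  moves: "0 0 0 1 -0.34 0 1;0 0 0 1 -0.34 0 1;0 0 0 1 -0.34 0 1;0 0 0 1 -0.34 0 1"

```text
time: 1.45
eef_pos: [0.4313, -0.1914, 0.2454]
tcp_rot: [0.92, 0.392, 0.0, 0.0]
contact_force: [0.0, -1.2, -1.0]
opening: 1.001
finger_force: 0.0
```

Call:
send_rows:
  moves: "0 0 0 1 -0.34 0 1;0 0 0 1 -0.34 0 1;0 0 0 1 -0.34 0 1;0 0 0 1 -0.34 0 1;0 0 0 1 -0.34 0 1"

```text
time: 2.08
eef_pos: [0.5214, -0.0014, 0.2451]
tcp_rot: [0.92, 0.392, -0.0, 0.0]
contact_force: [1.1, 0.1, -0.1]
opening: 1.001
finger_force: 0.0
```

```bash
python3 go.py .5235 .009 .132 -44
```

```text
t 2.08 pos [ 0.5214 -0.0014  0.2451] yaw -43.89 tilt [-3.e-04 -4.e-04 -1.e+00] open 1.001 F [ 1.1  0.1 -0.1] T [ 0.03 -0.04 -0.03] ff 0.0 q6 0.57
turn [0.     0.0001 0.0003] shift [ 0.0451 -0.0285  0.5654]
```

Call:
send_rows:
  moves: "0 0 0 0.045 -0.028 0 1;0 0 0 0.045 -0.028 0.25 1;0 0 0 0.045 -0.028 0.45 1;0 0 0 0.045 -0.028 0.575 1;0 0 0 0.045 -0.028 0.575 1;0 0 0 0.045 -0.028 0.575 -0.2;0 0 0 0.045 -0.028 0.575 -0.2;0 0 0 0.045 -0.028 0.575 -0.2;0 0 0 0.045 -0.028 0.575 -0.2;0 0 0 0.045 -0.028 0.575 -0.2"
  newtons: 70

```text
time: 3.32
eef_pos: [0.5224, 0.0095, 0.1327]
tcp_rot: [0.921, 0.39, -0.0, -0.001]
contact_force: [-5.9, 3.3, 7.3]
opening: 0.627
finger_force: 72.7
```

```bash
python3 go.py .5235 .009 .130 -104
python3 - <<'E'
from h import *
a=cam("top")["image"];b=cam("scene")["image"]
r=lambda im,x,y,w,h,s:cv2.resize(im[y:y+h,x:x+w],None,fx=s,fy=s,interpolation=cv2.INTER_CUBIC)
cv2.imwrite("pics/g1.png",np.hstack([r(a,120,100,100,100,4),r(b,165,90,100,100,4)])[:,:,::-1])
E
```

```text
t 3.33 pos [0.5224 0.0095 0.1327] yaw -44.04 tilt [-0.0015  0.0018 -1.    ] open 0.627 F [-5.9  3.3  7.3] T [ 0.5   0.99 -0.1 ] ff 72.7 q6 0.59
turn [-0.0004  0.0002  0.1665] shift [0.0019 0.0056 0.0134]
```

View pics/g1.png

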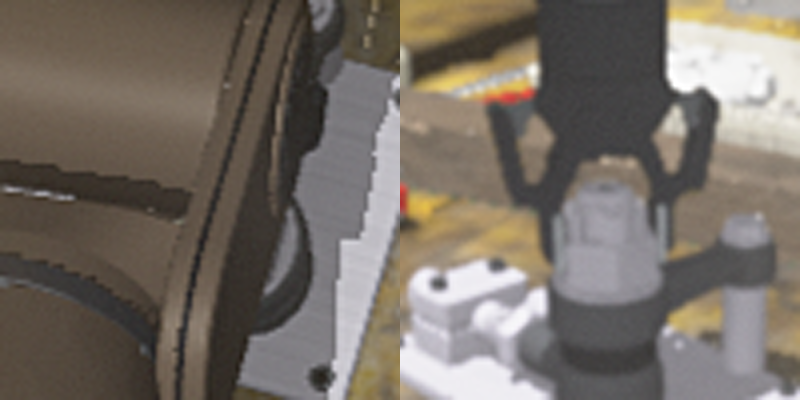

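Call:
send_rows:
  moves: "0 0 0 0 -0.006 -0.01 -0.2;0 0 0.015 0 -0.006 -0.01 -0.2;0 0 0.03 0 -0.006 -0.01 -0.2;0 0 0.045 0 -0.006 -0.01 -0.2;0 0 0.06 0 -0.006 -0.01 -0.2;0 0 0.075 0 -0.006 -0.01 -0.2;0 0 0.09 0 -0.006 -0.01 -0.2;0 0 0.105 0 -0.006 -0.01 -0.2;0 0 0.12 0 -0.006 -0.01 -0.2;0 0 0.13 0 -0.006 -0.01 -0.2;0 0 0.13 0 -0.006 -0.01 -0.2"

```text
time: 4.8
eef_pos: [0.5217, 0.0109, 0.1324]
tcp_rot: [1.0, -0.008, 0.0, -0.001]
contact_force: [-0.1, 5.0, -1.8]
opening: 0.634
finger_force: 75.5
```

```bash
python3 go.py .5235 .009 .130 -104
```

```text
t 4.8 pos [0.5217 0.0109 0.1324] yaw -90.86 tilt [ 0.      0.0028 -1.    ] open 0.634 F [-0.1  5.  -1.8] T [ 0.72  0.11 -0.22] ff 75.5 q6 1.41
turn [-0.0004  0.0001  0.0365] shift [0.0091 0.0092 0.0121]
```

Call:
send_rows:
  moves: "0 0 0.012 0 -0.005 0 -0.2;0 0 0.024 0 -0.006 0 -0.2;0 0 0.0365 0 -0.008 0 -0.2;0 0 0.0365 0 -0.008 0 -0.2;0 0 0.0365 0 -0.008 0 -0.2;0 0 0.0365 0 -0.008 0 -0.2"

```text
time: 5.55
eef_pos: [0.5218, 0.0114, 0.1323]
tcp_rot: [0.993, -0.122, -0.0, -0.0]
contact_force: [-0.8, 2.5, -1.7]
opening: 0.63
finger_force: 75.6
```

```bash
python3 go.py .5235 .009 .25 -104
```

```text
t 5.55 pos [0.5218 0.0114 0.1323] yaw -103.96 tilt [-4.e-04  9.e-04 -1.e+00] open 0.63 F [-0.8  2.5 -1.7] T [ 0.44  0.16 -0.3 ] ff 75.6 q6 1.64
turn [-0.0001  0.0001  0.0001] shift [ 0.0109  0.0091 -0.5884]
```

Call:
send_rows:
  moves: "0 0 0 0 0 0 0.9;0 0 0 0 0 0 0.9;0 0 0 0 0 0 0.9;0 0 0 0 0 -0.2 0.9;0 0 0 0 0 -0.45 0.9;0 0 0 0 0 -0.6 0.9;0 0 0 0 0 -0.6 0.9"

```text
time: 6.42
eef_pos: [0.5238, 0.0107, 0.2562]
tcp_rot: [0.993, -0.121, 0.004, 0.0]
contact_force: [0.4, -0.4, -0.0]
opening: 0.947
finger_force: 0.0
```

```bash
python3 - <<'E'
from h import *
c=cam("top");im=c["image"][165:230,285:322].astype(int)
mn=im.min(2);sat=im.max(2)-mn
m=((sat<25)&(mn>95)).astype(np.uint8)
n,l,s,cc=cv2.connectedComponentsWithStats(m);k=1+np.argmax(s[1:,4]);v,u=np.nonzero(l==k);u+=285;v+=165;print(s[k])
for r in range(v.min(),v.max()+1):
    q=u[v==r]
    if len(q) and (r%4==0 or r>207): print(r,q.min(),q.max(),end="; ")
P=np.array([onz(c,a,b,.005)[:2] for a,b in zip(u,v)])
sh=P[v<204];f=np.polyfit(sh[:,0],sh[:,1],1);print("\nshank dir",np.degrees(np.arctan(f[0])),"y at .421",np.polyval(f,.421),"x range",P[:,0].min(),P[:,0].max())
E
python3 go.py .421 -.236 .25 -94.4
```

```text
[ 11   8  12  52 340]
176 302 305; 180 301 305; 184 301 305; 188 301 305; 192 301 305; 196 301 305; 200 300 304; 204 300 304; 208 297 306; 209 297 307; 210 296 307; 211 296 307; 212 296 307; 213 296 307; 214 296 307; 215 296 307; 216 296 307; 217 296 307; 218 296 307; 219 296 307; 220 296 307; 221 296 306; 222 297 306; 223 298 305; 224 300 303; 
shank dir -4.398025918721106 y at .421 -0.23508412741468931 x range 0.4040713984863409 0.5104070094946009
t 6.47 pos [0.5225 0.0109 0.2535] yaw -103.94 tilt [ 3.e-03 -8.e-04 -1.e+00] open 0.949 F [-0.5 -0.1 -1.3] T [ 0.06  0.04 -0.02] ff 0.0 q6 1.64
turn [ 0.     -0.0005 -0.0265] shift [-0.1955  1.3206  0.017 ]
```

Call:
send_rows:
  moves: "0 0 -0.0265 -0.2 0.98 0 0.1;0 0 -0.0265 -0.2 0.98 0 0.1;0 0 -0.0265 -0.2 0.98 0 0.1;0 0 -0.0265 -0.2 0.98 0 0.1"

```text
time: 6.98
eef_pos: [0.4337, -0.1714, 0.2501]
tcp_rot: [0.999, -0.041, -0.002, -0.001]
contact_force: [0.3, 0.1, -0.8]
opening: 0.549
finger_force: 0.0
```

```bash
python3 go.py .418 -.235 .06 -94.4
python3 - <<'E'
from m import *
c=cam("top");cv2.imwrite("pics/n2.png",cv2.resize(c["image"][125:185,145:205,::-1],None,fx=9,fy=9,interpolation=cv2.INTER_CUBIC))
E
```

```text
t 6.97 pos [ 0.4337 -0.1714  0.2501] yaw -94.65 tilt [-0.0033  0.0016 -1.    ] open 0.549 F [ 0.3  0.1 -0.8] T [ 0.04 -0.02  0.06] ff 0.0 q6 1.06
turn [-0.0002  0.0005 -0.0007] shift [-0.0494  0.3244  0.9501]
```

View pics/n2.png

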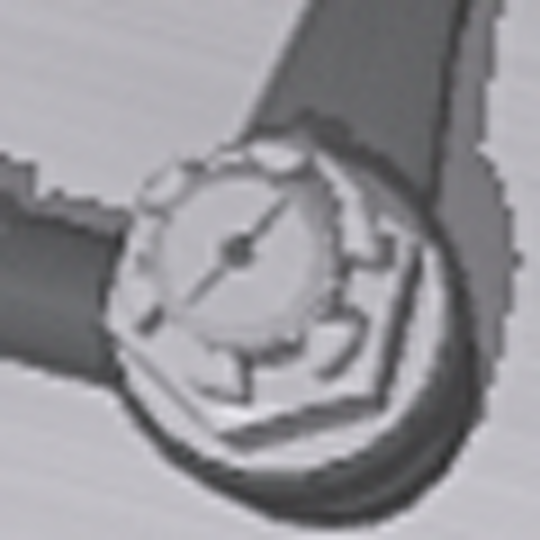

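The nut after turning shows its hex corners at the same places as before, and the scribe line points into the slot at about (161.5,160.5), so slot and hole are in line. On to the pin.

Call:
send_rows:
  moves: "0 0 0 -0.05 0.325 0.3 0.1;0 0 0 -0.05 0.325 0.6 0.1;0 0 0 -0.05 0.325 0.9 0.1;0 0 0 -0.05 0.325 0.95 0.1;0 0 0 -0.05 0.325 0.95 0.1"

```text
time: 7.65
eef_pos: [0.4193, -0.2307, 0.0589]
tcp_rot: [0.999, -0.038, -0.003, -0.003]
contact_force: [0.7, 0.5, 0.2]
opening: 0.546
finger_force: 0.0
```

```bash
python3 go.py .418 -.235 .015 -94.4
```

```text
t 7.65 pos [ 0.4193 -0.2307  0.0589] yaw -94.34 tilt [-0.0058  0.0056 -1.    ] open 0.546 F [0.7 0.5 0.2] T [-0.02  0.    0.03] ff 0.0 q6 0.93
turn [-0.0008  0.001   0.0002] shift [-0.0034  0.023   0.2195]
```

Call:
send_rows:
  moves: "0 0 0 0 0 0.1 0.1;0 0 0 0 0 0.1 0.1"

```text
time: 7.9
eef_pos: [0.4212, -0.2326, 0.0424]
tcp_rot: [0.999, -0.038, -0.0, -0.0]
contact_force: [-0.2, 0.1, 0.0]
opening: 0.55
finger_force: 0.0
```

```bash
python3 go.py .418 -.235 .015 -94.4
```

```text
t 7.9 pos [ 0.4212 -0.2326  0.0424] yaw -94.34 tilt [-7.e-04  9.e-04 -1.e+00] open 0.55 F [-0.2  0.1  0. ] T [-0.02  0.03  0.03] ff 0.0 q6 0.93
turn [-0.0001  0.0001  0.0002] shift [-0.0148  0.0132  0.137 ]
```

Call:
send_rows:
  moves: "0 0 0 -0.015 0.013 0 0.1;0 0 0 -0.015 0.013 0.08 0.1;0 0 0 -0.015 0.013 0.137 0.1;0 0 0 -0.015 0.013 0.137 0.1;0 0 0 -0.015 0.013 0.137 0.1"

```text
time: 8.52
eef_pos: [0.4177, -0.2358, 0.0147]
tcp_rot: [0.999, -0.038, -0.0, -0.0]
contact_force: [-0.4, 0.1, -0.4]
opening: 0.55
finger_force: 0.0
```

```bash
python3 go.py .418 -.235 .015 -94.4
python3 - <<'E'
from h import *
a=cam("scene")["image"];b=cam("top")["image"]
r=lambda im,x,y,w,h,s:cv2.resize(im[y:y+h,x:x+w],None,fx=s,fy=s,interpolation=cv2.INTER_CUBIC)
cv2.imwrite("pics/p1.png",np.hstack([r(a,255,190,80,80,5),r(b,262,160,80,80,5)])[:,:,::-1])
E
```

```text
t 8.53 pos [ 0.4177 -0.2358  0.0147] yaw -94.41 tilt [-3.e-04  3.e-04 -1.e+00] open 0.55 F [-0.4  0.1 -0.4] T [ 0.02 -0.04  0.04] ff 0.0 q6 0.92
turn [-0.  0. -0.] shift [ 0.0012 -0.0042 -0.0013]
```

View pics/p1.png

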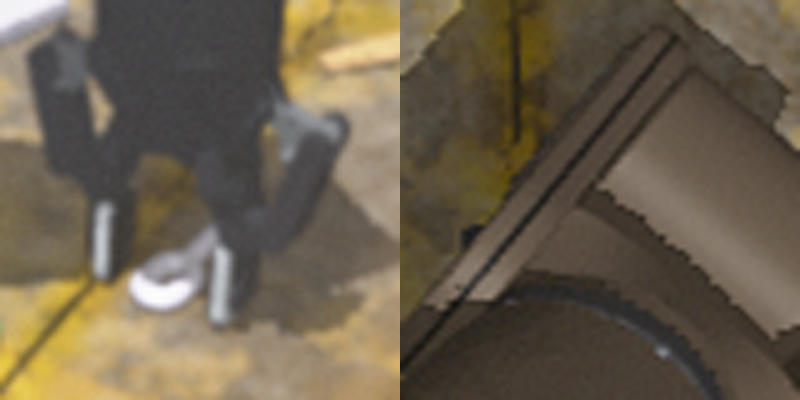

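The fingers straddle the eye, whose near end is at about (288,248) in the scene view. Closing now.

Call:
send_rows:
  moves: "0 0 0 0 0 0 -0.6;0 0 0 0 0 0 -0.6;0 0 0 0 0 0 -0.6;0 0 0 0 0 0 -0.6;0 0 0 0 0 -0.3 -0.6;0 0 0 0 0 -0.6 -0.6;0 0 0 0 0 -0.8 -0.6;0 0 0 0 0 -0.8 -0.6"
  newtons: 70

```text
time: 9.62
eef_pos: [0.4195, -0.2373, 0.1787]
tcp_rot: [0.999, -0.038, 0.003, 0.003]
contact_force: [0.5, -0.4, -1.1]
opening: 0.256
finger_force: 68.9
```

```bash
python3 go.py .44 .09 .20 -134
python3 - <<'E'
from h import *
a=cam("scene")["image"];b=cam("top")["image"]
r=lambda im,x,y,w,h,s:cv2.resize(im[y:y+h,x:x+w],None,fx=s,fy=s,interpolation=cv2.INTER_CUBIC)
cv2.imwrite("pics/p2.png",np.hstack([r(a,235,110,100,100,4),r(b,255,130,100,100,4)])[:,:,::-1])
E
```

```text
t 9.62 pos [ 0.4195 -0.2373  0.1787] yaw -94.4 tilt [ 0.0064 -0.0056 -1.    ] open 0.256 F [ 0.5 -0.4 -1.1] T [ 0.02  0.03 -0.  ] ff 68.9 q6 0.92
turn [ 0.0004 -0.0013  0.11  ] shift [-0.0227 -1.639  -0.115 ]
```

View pics/p2.png

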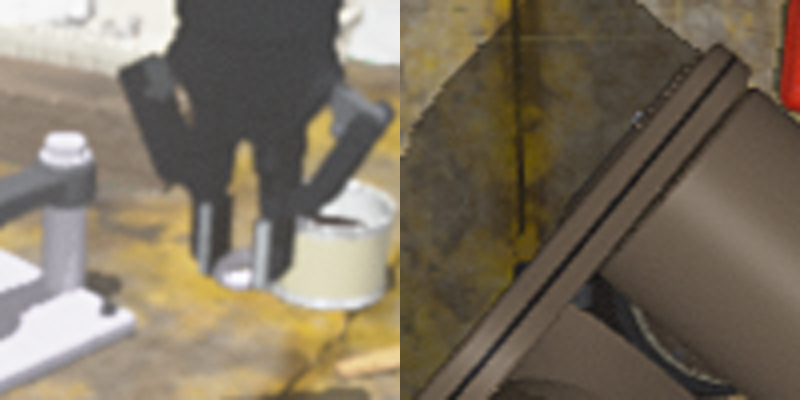

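Call:
send_rows:
  moves: "0 0 0 0.1 -0.1 -0.2 -0.6;0 0 0.02 0.1 -0.4 -0.2 -0.6;0 0 0.04 0.1 -0.7 -0.2 -0.6;0 0 0.06 0.1 -1 -0.2 -0.6;0 0 0.06 0.1 -1 -0.2 -0.6;0 0 0.06 0.1 -1 -0.2 -0.6;0 0 0.06 0.1 -1 -0.2 -0.6"

```text
time: 10.6
eef_pos: [0.4526, -0.039, 0.2139]
tcp_rot: [0.974, -0.226, -0.001, 0.0]
contact_force: [0.4, -0.2, -0.8]
opening: 0.256
finger_force: 69.0
```

```bash
python3 go.py .434 .097 .212 -134
```

```text
t 10.6 pos [ 0.4526 -0.039   0.2139] yaw -116.1 tilt [-1.9e-03  4.0e-04 -1.0e+00] open 0.256 F [ 0.4 -0.2 -0.8] T [-0.    0.05 -0.01] ff 69.0 q6 1.72
turn [0.0001 0.0003 0.0497] shift [-0.3827 -0.5695  0.0097]
```

Call:
send_rows:
  moves: "0 0 0.025 -0.19 -0.28 0 -0.6;0 0 0.0497 -0.3 -0.46 0 -0.6;0 0 0.0497 -0.383 -0.57 0 -0.6;0 0 0.0497 -0.383 -0.57 0 -0.6;0 0 0.0497 -0.383 -0.57 0 -0.6;0 0 0.0497 -0.383 -0.57 0 -0.6"

```text
time: 11.35
eef_pos: [0.4345, 0.0968, 0.2149]
tcp_rot: [0.927, -0.375, -0.0, 0.0]
contact_force: [-0.1, -1.0, 0.0]
opening: 0.258
finger_force: 69.1
```

```bash
python3 go.py .434 .097 .1617 -134
```

```text
t 11.35 pos [0.4345 0.0968 0.2149] yaw -134.02 tilt [-1.e-04 -3.e-04 -1.e+00] open 0.258 F [-0.1 -1.   0. ] T [ 0.01  0.03 -0.05] ff 69.1 q6 2.33
turn [ 0.     -0.     -0.0001] shift [-0.0027  0.001   0.2658]
```

Call:
send_rows:
  moves: "0 0 0 -0.003 0 0.1 -0.6;0 0 0 -0.003 0 0.2 -0.6;0 0 0 -0.003 0 0.265 -0.6;0 0 0 -0.003 0 0.265 -0.6;0 0 0 -0.003 0 0.265 -0.6"

```text
time: 11.98
eef_pos: [0.4343, 0.0983, 0.1627]
tcp_rot: [0.927, -0.374, 0.001, -0.0]
contact_force: [-0.3, -0.2, -0.4]
opening: 0.255
finger_force: 69.0
```

```bash
python3 go.py .434 .097 .1617 -134
python3 - <<'E'
from h import *
A=cam("scene");B=cam("top");a=A["image"].copy();b=B["image"].copy()
d=np.array([np.cos(np.radians(-44)),np.sin(np.radians(-44)),0]);p0=np.array([.524,.0105,.152])
for c,n in((A,"scene"),(B,"top")):print(n,[proj(c,p0-d*t).round(1) for t in(.12,.036,.0)])
r=lambda im,x,y,w,h,s:cv2.resize(im[y:y+h,x:x+w],None,fx=s,fy=s,interpolation=cv2.INTER_CUBIC)
cv2.imwrite("pics/p3.png",np.hstack([r(a,165,120,80,80,5),r(b,120,120,80,80,5)])[:,:,::-1])
E
```

```text
t 11.97 pos [0.4343 0.0983 0.1627] yaw -133.92 tilt [ 0.0012 -0.     -1.    ] open 0.255 F [-0.3 -0.2 -0.4] T [-0.    0.06 -0.07] ff 69.0 q6 2.33
turn [-0.0001 -0.0001  0.0002] shift [0.0032 0.0058 0.0048]
scene [array([166. , 148.4]), array([201.8, 145.1]), array([216.6, 143.7])]
top [array([124.1, 204.1]), array([157.9, 169.3]), array([172.2, 154.6])]
```

View pics/p3.png

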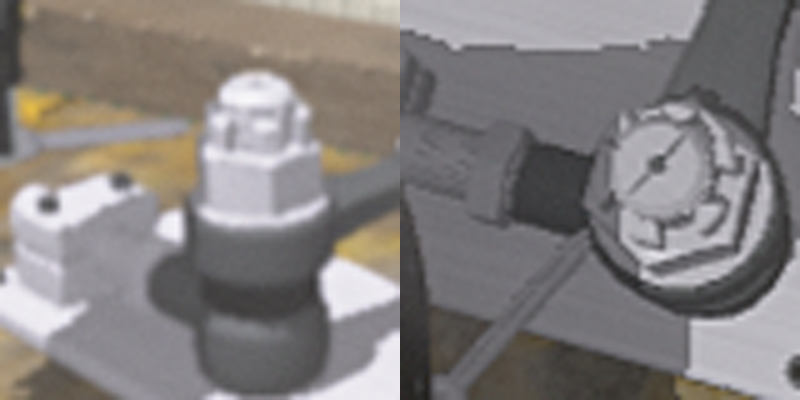

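The top view puts the pin tip at about (157.6,168), roughly 1–1.5 px to the upper left of the hole's axis. The scene view has the tip at (202,145), so the height is right. I'll measure the sideways error with profiles taken across the pin.

Run:
```python
from h import *
from scipy.ndimage import map_coordinates as mc
c=cam("top");g=cv2.cvtColor(c["image"],cv2.COLOR_RGB2GRAY).astype(float)
a=np.radians(-44);d=np.array([np.cos(a),np.sin(a),0]);n=np.array([-np.sin(a),np.cos(a),0])
p0=np.array([.524,.0105,.152]);o=np.arange(-12,13,1.)
print("      ",*[f"{int(x):4d}" for x in o])
for t in(.045,.05,.055,.06,.065,.07,.08,.09):
    q=np.array([proj(c,p0-d*t+n*x/1e3) for x in o]);print(t,*[f"{int(x):4d}" for x in mc(g,[q[:,1],q[:,0]],order=1)])
s=ctrl.get_state();print("tcp lateral mm",(s["eef_pos"]-p0)@n*1e3,s["eef_pos"])
```

```text
-12  -11  -10   -9   -8   -7   -6   -5   -4   -3   -2   -1    0    1    2    3    4    5    6    7    8    9   10   11   12
0.045  116  116  116  116  116  117  118  118  117  116  111  102   94   96  103  108  107  105  105  106  106  105  108  112  114
0.05  117  116  115  115  115  114  115  116  117  116  110  100   94   97  104  106  101   95   95  102  107  112  115  115  114
0.055  116  116  117  118  118  118  118  118  117  116  112  102   96  100  105  106  101  100  101  104  106  112  115  115  117
0.06  115  115  114  113  113  114  115  115  117  115  111  101   98  102  107  109  105  104  103  101   99  108  114  115  114
0.065  118  118  118  117  117  117  116  116  116  110  100   96   98  104  107  110  106  106  107  106  108  112  116  118  117
0.07   71   77   77   82   93  103  105  110  114  108   99   97  100  105  105  103   99   98  100  106  113  115  114  113  113
0.08   75   76   78   79   79   80   80   80   80   82   87   95  102  106  106  105  105  103   96   84   75   73   83   89   94
0.09   76   76   75   75   74   73   73   72   72   78   89   99  103  105  102   97   98   98   90   78   72   73   74   73   73
tcp lateral mm 1.0215391016848498 [0.43437047 0.09847434 0.16285338]
```

Call:
send_rows:
  moves: "0 0 0 0 0.009 0.005 -0.6;0 0 0 0.03 0.009 0.005 -0.6;0 0 0 0.05 0.009 0.005 -0.6;0 0 0 0.07 0.009 0.005 -0.6;0 0 0 0.09 0.009 0.005 -0.6;0 0 0 0.11 0.009 0.005 -0.6;0 0 0 0.13 0.009 0.005 -0.6;0 0 0 0.13 0.009 0.005 -0.6"

```text
time: 13.12
eef_pos: [0.4515, 0.0786, 0.161]
tcp_rot: [0.927, -0.374, 0.0, 0.0]
contact_force: [-1.8, -2.2, 0.1]
opening: 0.254
finger_force: 68.7
```

```bash
cat > st.py <<'E'
from h import *
a=np.radians(-44);d=np.array([np.cos(a),np.sin(a),0]);n=np.array([-np.sin(a),np.cos(a),0]);p0=np.array([.524,.0105,.152])
s=ctrl.get_state();e=s["eef_pos"]-p0;F=s["contact_force"];T=s["wrist_torque"]
print("t",s["time"],"along %.1f lat(n) %.1f z %.1f mm"%tuple(1e3*np.array([e@d,e@n,e[2]])),"F along %.1f n %.1f z %.1f"%(F@d,F@n,F[2]),"T",T.round(2),"open",s["opening"],s["finger_force"],"R",s["tcp_rot"].round(3))
E
python3 st.py
```

```text
t 13.125 along -99.4 lat(n) -1.4 z 9.0 mm F along 0.2 n -2.8 z 0.1 T [-0.37  0.1  -0.2 ] open 0.25362436776809477 68.6771095963195 R [ 0.927 -0.374  0.     0.   ]
```

Call:
send_rows:
  moves: "0 0 0 0 0.006 0 -0.6;0 0 0 0.02 0.006 0 -0.6;0 0 0 0.04 0.006 0 -0.6;0 0 0 0.06 0.006 0 -0.6;0 0 0 0.08 0.006 0 -0.6;0 0 0 0.1 0.006 0 -0.6;0 0 0 0.1 0.006 0 -0.6"

```text
time: 14.0
eef_pos: [0.4652, 0.0642, 0.161]
tcp_rot: [0.927, -0.374, 0.0, -0.0]
contact_force: [-0.6, -0.5, 0.1]
opening: 0.25
finger_force: 68.8
```

```bash
python3 st.py
```

```text
t 14.0 along -79.6 lat(n) -2.3 z 9.0 mm F along -0.1 n -0.7 z 0.1 T [-0.12  0.04 -0.03] open 0.24981820004519614 68.83018066002478 R [ 0.927 -0.374  0.    -0.   ]
```

Call:
send_rows:
  moves: "0 0 0 0.03 0.002 0 -0.6;0 0 0 0.06 0.002 0 -0.6;0 0 0 0.09 0.002 0 -0.6;0 0 0 0.12 0.002 0 -0.6;0 0 0 0.14 0.002 0 -0.6;0 0 0 0.155 0.002 0 -0.6;0 0 0 0.155 0.002 0 -0.6"

```text
time: 14.88
eef_pos: [0.4871, 0.0425, 0.161]
tcp_rot: [0.927, -0.374, 0.0, -0.0]
contact_force: [0.6, -1.1, -0.3]
opening: 0.253
finger_force: 69.0
```

```bash
python3 st.py
```

```text
t 14.875 along -48.8 lat(n) -2.6 z 9.0 mm F along 1.2 n -0.3 z -0.3 T [-0.03 -0.11 -0.01] open 0.2534972315323456 69.04749649823664 R [ 0.927 -0.374  0.    -0.   ]
```

Call:
send_rows:
  moves: "0 0 0 0.01 0 0 -0.6;0 0 0 0.02 0 0 -0.6;0 0 0 0.027 0 0 -0.6;0 0 0 0.034 0 0 -0.6;0 0 0 0.034 0 0 -0.6"

```text
time: 15.5
eef_pos: [0.4892, 0.0409, 0.1604]
tcp_rot: [0.927, -0.374, -0.005, -0.002]
contact_force: [-6.8, 9.7, 5.1]
opening: 0.25
finger_force: 69.7
```

```bash
python3 st.py
```

```text
t 15.5 along -46.1 lat(n) -2.4 z 8.4 mm F along -11.6 n 2.2 z 5.1 T [ 1.5   1.12 -0.07] open 0.25045078235212564 69.7050928364115 R [ 0.927 -0.374 -0.005 -0.002]
```

Call:
send_rows:
  moves: "0 0 0 -0.018 0 0 -0.6;0 0 0 -0.018 0 0.003 -0.6;0 0 0 -0.018 0 0.003 -0.3;0 0 0 -0.018 0 0.003 0;0 0 0 -0.018 0 0.003 0.2;0 0 0 -0.018 0 0.003 0.2;0 0 0 -0.018 0 -0.1 0.2;0 0 0 -0.018 0 -0.3 0.2;0 0 0 -0.018 0 -0.5 0.2"

```text
time: 16.62
eef_pos: [0.489, 0.0403, 0.2617]
tcp_rot: [0.927, -0.374, -0.0, 0.0]
contact_force: [0.3, 0.2, 0.0]
opening: 0.6
finger_force: 0.0
```

```bash
python3 go.py .45 -.20 .3 -134
```

```text
t 16.62 pos [0.489  0.0403 0.2617] yaw -133.91 tilt [-7.e-04 -1.e-04 -1.e+00] open 0.6 F [0.3 0.2 0. ] T [-0.03  0.04  0.01] ff 0.0 q6 2.21
turn [0.0001 0.0001 0.0003] shift [ 0.6928  1.0008 -0.1911]
```

Next I'll clear the camera view and check.

Call:
send_rows:
  moves: "0 0 0 0.69 1 -0.2 0.2;0 0 0 0.69 1 -0.2 0.2;0 0 0 0.69 1 -0.2 0.2;0 0 0 0.69 1 -0.2 0.2;0 0 0 0.69 1 -0.2 0.2;0 0 0 0.69 1 -0.2 0.2;0 0 0 0.69 1 -0.2 0.2"

```text
time: 17.5
eef_pos: [0.45, -0.1981, 0.3005]
tcp_rot: [0.928, -0.373, -0.0, -0.0]
contact_force: [-0.3, -0.5, -0.6]
opening: 0.601
finger_force: 0.0
```

Run:
```python
from h import *
A=cam("scene");B=cam("top");a=A["image"];b=B["image"]
r=lambda im,x,y,w,h,s:cv2.resize(im[y:y+h,x:x+w],None,fx=s,fy=s,interpolation=cv2.INTER_CUBIC)
cv2.imwrite("pics/f1.png",np.hstack([r(a,175,115,80,80,5),r(b,135,120,80,80,5)])[:,:,::-1])
q=np.radians(-44);d=np.array([np.cos(q),np.sin(q),0]);p0=np.array([.524,.0105,.152])
for c in(A,B):print([proj(c,p0-d*t).round(1) for t in(.057,.04,.023,-.048)])
```

```text
[array([193. , 145.9]), array([200.1, 145.3]), array([207.2, 144.6]), array([235.9, 141.9])]
[array([149.5, 177.9]), array([156.3, 170.9]), array([163.1, 164. ]), array([190.9, 135.3])]
```

View pics/f1.png

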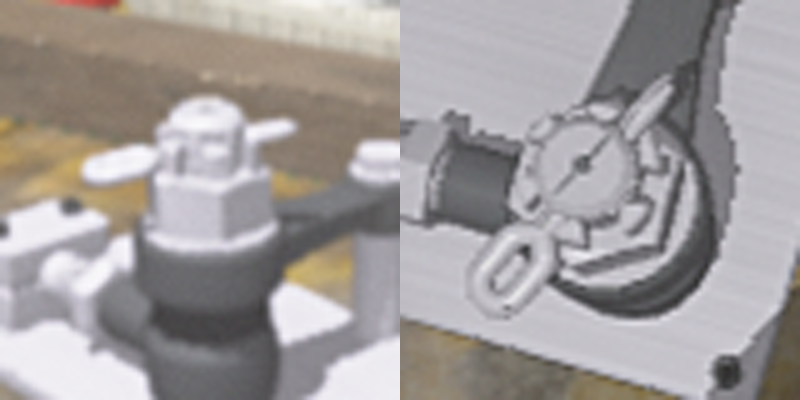

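The pin is through the hole. In the scene view the eye end is at (191,148) and the tip at (234,140). In the top view they are at about (152.5,182.5) and (192,134). I'll triangulate these before handing in.

Run:
```python
from h import *
A=cam("scene");B=cam("top")
def tri(a,b):
    o1,d1=ray(A,*a);o2,d2=ray(B,*b);s=np.linalg.lstsq(np.c_[d1,-d2],o2-o1,rcond=None)[0]
    return (o1+s[0]*d1+o2+s[1]*d2)/2,np.linalg.norm(o1+s[0]*d1-o2-s[1]*d2)*1e3
(t,g1),(e,g2)=tri((234.2,140.2),(191.8,134.)),tri((191.2,148.4),(152.6,182.4))
print(t,g1,e,g2,np.linalg.norm(t-e))
x=(t-e)/np.linalg.norm(t-e);q=np.radians(-44);d=np.array([np.cos(q),np.sin(q),0])
sh=e+x*57;sh=e+x*.057
for p0 in([.524,.0105,.152],[.523,.009,.152]):
    v=sh-p0;print("off mm",v*1e3,"along",v@d*1e3,np.linalg.norm(v)*1e3)
print("angle",np.arccos(x@d))
```

```text
[ 0.55788136 -0.02219869  0.15676129] 6.30021544514196 [0.47424215 0.04669405 0.14938859] 3.7523900980391467 0.1086097789344866
off mm [-5.86276858  0.03813497  1.25788737] along -4.243813558032251 5.996314728981762
off mm [-4.86276858  1.53813497  1.25788737] along -4.566461313382097 5.25306178239672
angle 0.1040898965015225
```

```bash
python3 -c "
from plant import ctrl;print(ctrl.sign_off())"
```

```text
the job is handed in; nothing more can be done
None
```

I tightened the nut and turned it on to the next slot, put the split pin through slot and hole, and handed the job in at about 17.6 s; no verdict came back. By camera, the pin sits about 6 mm from nominal (limit 10), roughly 4 mm of that short of full depth, and about 0.10 rad off the hole's direction (limit 0.2).

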